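Set out the material samples

ROBOT

A 6-joint arm with a two-finger parallel gripper is mounted at the origin on the work surface. World frame = base frame: x ahead of the robot, y to its left, z up, the work surface at z = 0. Lengths are in m, angles in rad, forces in N, time in s.
With the tool pointing down it reaches from about 0.225 to 0.875 m from the base axis. Payload 3.4 kg.
Tool frame: the origin (TCP) lies at the very end of the fingers, on their centre line; the grasp point (between the pads) lies 19 mm behind it; z points along the fingers, x is the direction in which the jaws open and shut, and the axes are right-handed (so a half turn about z gives the same grasp; the last joint's range is limited). The gripper opens to 85 mm and grips with 20 to 120 N. Pads are 22 mm wide; open, the fingers measure 114 mm over their backs; the gripper's body (76 mm by 85 mm) begins 54 mm behind the grasp point. The pads swing forward as they close: fully open they stand 13 mm farther back than shut.
Start: joints at [-1.376, 0.276, 1.505, -0, 1.361, -0.121], TCP at [0.179, -0.547, 0.193] pointing down, gripper open.
Joint ranges: [-2.89, 2.89], [-0.75, 2.08], [0.22, 2.7], [-1.18, 4.32], [0.11, 2.71], [-2.7, 2.7]. Speed limits (rad/s): [2.57, 2.57, 3.14, 3.14, 3.14, 3.14].

INTERFACE

Orientations are given as [roll, pitch, yaw] about the fixed x, y, z axes, in that order (R = Rz(yaw) Ry(pitch) Rx(roll)).
In Python, from station import arm gives the robot as it stands. Calls block until the motion is done:
- arm.move_pose(position, orientation): joint-space move of the TCP to a pose.
- arm.move_straight(position, speed=0.15, rotation=None, threshold=None): straight line of the TCP; rotation=None keeps the orientation; speed is the mean speed in m/s. With threshold (N) it stops when the force on the tool has changed by that much, and returns True; else False.
- arm.movej(angles): joint-space move.
- arm.gripper_to(opening): opening from 0.0 (shut) to 1.0 (fully open); the grip force is fixed at half the most; returns when the fingers have stopped.
- arm.pause(seconds).
- arm.inverse_kinematics(position, orientation): joint angles nearest the present ones, or None.
- arm.snapshot(name): name is "scene" or "side" or "wrist"; returns the picture (400x640x3 uint8, red, green, blue); there is no depth.
- arm.camera_info(name): a dict with "fx", "fy", "cx", "cy" (pixels), "T" (4x4, takes a point from camera to world coordinates). Camera axes: x right, y up, looking along -z (the intrinsics and any distortion apply to the point x, -y, -z); pixel columns grow to the right and rows downward; lengths in m; the calibration is good to about 2 mm. The wrist camera is an equidistant fisheye: a pixel r from the principal point sees the ray r / f radians off the axis. A picture is of the moment at which its call begins: read the wrist's pose just before it. camera_info takes no time and is no camera call; for the wrist camera it gives the pose at the moment of the call.
A pose or a line that the arm cannot do raises arm.IKError and nothing moves.
- arm.finish_job(): hands the job in, once; it reports no verdict.
Trained networks look in the newest picture that a camera, given by its name, has taken for a name from the list of things; names that differ only in an ending like _2 or _b are one class to them, and where a whole thing is asked for, a point or a joint stands for the part that bears it (a point fixed in the world has none). Each returns a list of dicts, best first, with "conf" (0 to 1); they miss things now and then, are a little off and sometimes report something else, mostly with a low value. They report only what shows in the picture. A call takes as long as a camera call. They do not tell look-alikes from the thing itself.
- arm.recognise(camera, name): "rect" ([centre column, centre row, width, height] in pixels, round what is visible of it).
- arm.outline_of(camera, name): "region" (400x640 bool, what is visible of it) and "rect" ([centre column, centre row, width, height] in pixels, round what is visible of it).
Readings, each from a call of its own:
- arm.read_clock(): time.
- arm.read_joint_positions(): joint angles.
- arm.read_dq(): joint speeds.
- arm.read_joint_efforts(): joint torques, N m.
- arm.read_position(): TCP position.
- arm.read_tcp_rot(): TCP orientation.
- arm.read_force(): force on the tool from outside, world axes, zero at the start.
- arm.read_moment(): the same for the moment, N m.
- arm.read_grip_width(): opening from 0.0 (shut) to 1.0 (fully open).
Only numpy, scipy, OpenCV 4.12 (cv2) and the standard library are available. Lean on these libraries where they do the work, as an engineer would, in place of code of your own. Each camera call takes 0.05 s, during which the arm holds its last target.

TASK

Set out the material samples for the visitors, in this order: lay the walnut block flat on the counter midway between the birch log and the leather board, its long sides running along the line from one to the other; put the round dish centred on top of the block; then stand the cork-topped jar in the middle of the half of the leather board that is nearer the log; and last the white-capped bottle in the middle of the other half. Put each thing down without dropping it or tipping it over, and leave the sample rack, the wooden case and the mug where they are.

Things in the scene. Friction and masses are not known exactly. Their poses are not given: they have to be found in the camera images.
- log: Fixed: an upright cut of white birch log, 140 mm across, 80 mm high, with dark flecks on its bark. Origin at the centre of its underside. It stands on one side (left or right), the leather board on the other; which is which changes. Its own yaw means nothing to the eye.
- board: Fixed: flat red-brown leather board, 110 mm (its x, away from the robot) by 140 mm (its y, sideways), 8 mm thick. Origin at the centre of its underside. A thin dark seam (along x, at y = 0) divides it into two halves 70 mm wide, their middles 35 mm from the centre along +y and -y; one half is on the log's side. Its centre and the log's are about 440 mm apart.
- block: Loose: a walnut (dark wood) block, 80 mm long (its x), 44 mm wide (its y), 30 mm high. Origin at the centre of its underside. About 100 g.
- dish: Loose: a flat round clear plastic dish with a closed lid, filled by a thick cork disc (49 mm across) that shows brown from above, 60 mm across, 20 mm high. Solid to the touch. Origin at the centre of its underside. About 50 g.
- jar: Loose: a clear glass jar 40 mm across up to 46 mm height, with a broad cork stopper 36 mm across above that, 64 mm high in all; three wood pins faintly seen inside. Origin at the centre of its underside. About 80 g.
- bottle: Loose: a slim amber glass bottle 34 mm across up to 60 mm height, then a neck and a white cap 23 mm across, 90 mm high in all. Origin at the centre of its underside. About 70 g.
- rack: Bystander, loose: a clear sample rack with five black cards with steel grips, 110 by 90 mm, 77 mm high. Origin at the centre of its underside. Leave alone.
- case: Bystander, loose: a closed pale wooden case, 150 by 110 mm, 75 mm high. Origin at the centre of its underside. Leave alone.
- mug: Bystander, loose: a white mug, 76 mm across, 85 mm high, with a handle. Origin at the centre of its underside. Leave alone.
Mind the look-alikes: they are no part of the job. Several things look just like the board: the one meant starts farthest to the robot's right.

How it is judged:
By the outcome, as a careful person would: the job done as asked, in the order asked, and still so for the second after the job is handed in, with the robot touching nothing.
It also fails if it takes over 115 s, if anything falls off the work surface, if the arm or the gripper's body presses on something with over 40 N, if the wrist force passes 120 N, or if a joint passes its speed limit or range.

## Working session

There is one attempt and no reset: what is moved stays moved. The work goes in short steps, each a Python script; the robot and the scene stay as the last script left them, time stands still between calls to the robot, and variables do not carry over. Pictures are saved under pics/ and viewed, and the job is handed in when it is done.

```bash
ls; mkdir -p pics
python3 - <<'E'
from station import arm
import cv2,numpy as np
for n in ["scene","side","wrist"]:
    im=arm.snapshot(n); cv2.imwrite(f"pics/{n}0.png",im[:,:,::-1])
    i=arm.camera_info(n); print(n,{k:(np.round(v,4).tolist()) for k,v in i.items()})
print(arm.read_clock())
for n in ["scene","side"]:
    for o in ["log","board","block","dish","jar","bottle","rack","case","mug"]:
        print(n,o,[(np.round(d["rect"]).tolist(),round(d["conf"],2)) for d in arm.recognise(n,o)])
print(arm.read_clock())
E
```

```text
pics
scene {'fx': 362.5404, 'fy': 362.5404, 'cx': 314.4091, 'cy': 191.7275, 'T': [[0.7652, -0.3855, 0.5156, 1.0565], [0.6435, 0.4819, -0.5947, -0.5801], [-0.0192, 0.7868, 0.6168, 0.6502], [0.0, 0.0, 0.0, 1.0]]}
side {'fx': 411.8065, 'fy': 411.8065, 'cx': 318.0571, 'cy': 198.4863, 'T': [[0.9616, 0.1671, -0.2176, 0.3299], [-0.2744, 0.581, -0.7662, -0.8078], [-0.0016, 0.7965, 0.6046, 0.6459], [0.0, 0.0, 0.0, 1.0]]}
wrist {'fx': 309.7069, 'fy': 309.7069, 'cx': 317.1594, 'cy': 201.0979, 'T': [[0.3093, 0.9049, 0.2925, 0.2546], [-0.951, 0.2952, 0.0922, -0.5216], [-0.0029, -0.3067, 0.9518, 0.3728], [0.0, 0.0, 0.0, 1.0]]}
0.15
scene log [([373.0, 168.0, 55.0, 52.0], 0.7)]
scene board [([430.0, 216.0, 57.0, 46.0], 0.88), ([295.0, 147.0, 52.0, 24.0], 0.72), ([269.0, 268.0, 76.0, 61.0], 0.57), ([205.0, 344.0, 98.0, 111.0], 0.44)]
scene block [([358.0, 140.0, 23.0, 15.0], 0.88)]
scene dish [([259.0, 202.0, 21.0, 20.0], 0.56)]
scene jar [([170.0, 255.0, 21.0, 26.0], 0.78), ([271.0, 268.0, 76.0, 58.0], 0.73)]
scene bottle [([305.0, 160.0, 11.0, 28.0], 0.78), ([270.0, 269.0, 76.0, 61.0], 0.68)]
scene rack [([418.0, 146.0, 47.0, 36.0], 0.91)]
scene case [([205.0, 343.0, 99.0, 112.0], 0.9)]
scene mug [([371.0, 233.0, 47.0, 51.0], 0.89)]
side log [([314.0, 147.0, 50.0, 46.0], 0.84)]
side board [([208.0, 174.0, 41.0, 32.0], 0.94), ([374.0, 260.0, 75.0, 55.0], 0.91), ([382.0, 158.0, 48.0, 32.0], 0.7)]
side block [([252.0, 137.0, 24.0, 16.0], 0.89)]
side dish [([277.0, 232.0, 26.0, 28.0], 0.58), ([316.0, 145.0, 47.0, 48.0], 0.54)]
side jar [([303.0, 325.0, 26.0, 36.0], 0.89)]
side bottle [([259.0, 175.0, 15.0, 37.0], 0.93)]
side rack [([306.0, 113.0, 36.0, 30.0], 0.65)]
side case [([454.0, 325.0, 114.0, 84.0], 0.64)]
side mug [([394.0, 180.0, 41.0, 40.0], 0.98)]
1.05
```

View pics/scene0.png

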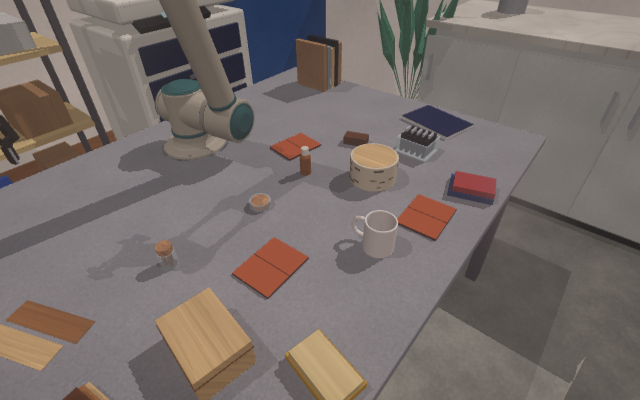

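View pics/side0.png

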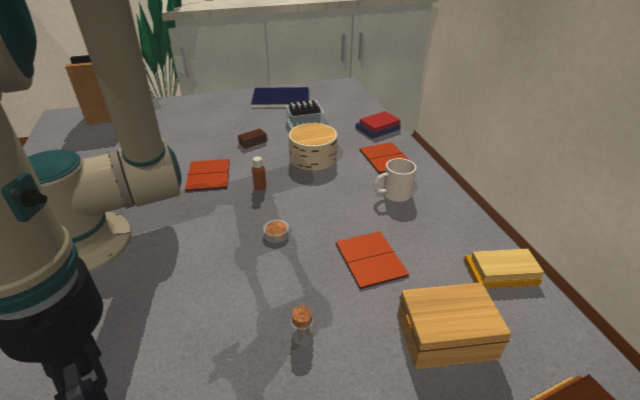

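View pics/wrist0.png

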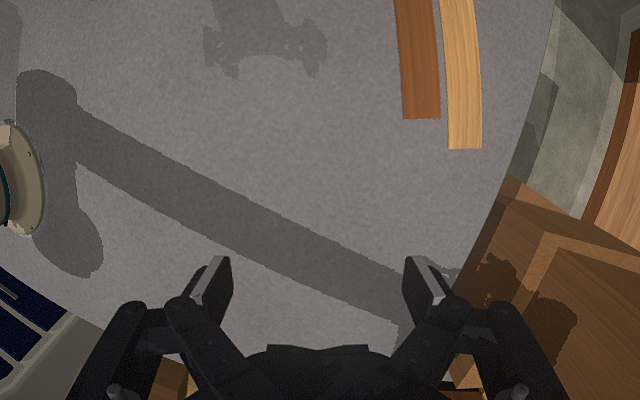

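Scene picture: three board look-alikes at (296,146), (271,267), (428,216). The log is at (374,167), block (357,139), dish (260,203), jar (166,252), bottle (305,161), rack (418,146), mug (379,234) and case (205,343). Next I'll work out world positions.

```bash
cat > h.py <<'E'
from station import arm
import numpy as np, cv2
def ray(cam,uv,info=None):
    i=info or arm.camera_info(cam); T=np.array(i["T"])
    x=(uv[0]-i["cx"])/i["fx"]; y=(uv[1]-i["cy"])/i["fy"]
    if cam=="wrist":
        r=np.hypot(x,y); s=np.sin(r)/r if r>1e-9 else 1.
        d=np.array([x*s,-y*s,-np.cos(r)])
    else: d=np.array([x,-y,-1.])
    return T[:3,3],T[:3,:3]@d
def onz(cam,uv,z,info=None):
    o,d=ray(cam,uv,info); return (o+d*(z-o[2])/d[2])
def proj(cam,p,info=None):
    i=info or arm.camera_info(cam); T=np.array(i["T"])
    q=T[:3,:3].T@(np.array(p)-T[:3,3]); x,y,z=q[0],-q[1],-q[2]
    if cam=="wrist":
        r=np.hypot(x,y); th=np.arctan2(r,z); k=th/r if r>1e-12 else 1/z
        return np.array([i["cx"]+i["fx"]*k*x,i["cy"]+i["fy"]*k*y])
    return np.array([i["cx"]+i["fx"]*x/z,i["cy"]+i["fy"]*y/z])
def quad(mask):
    c=max(cv2.findContours(mask.astype(np.uint8),cv2.RETR_EXTERNAL,cv2.CHAIN_APPROX_NONE)[0],key=cv2.contourArea)
    return c[:,0,:].astype(float)
E
python3 - <<'E'
from h import *
for n in ["scene","side"]:
    im=arm.snapshot(n)
    inf=arm.camera_info(n)
    for o,z in [("log",.04),("board",.008),("block",.03),("dish",.02),("jar",.032),("bottle",.045),("rack",.04),("case",.04),("mug",.042)]:
        for d in arm.outline_of(n,o):
            if d["conf"]<.4: continue
            c=quad(d["region"]); 
            P=np.array([onz(n,p,z,inf)[:2] for p in c])
            r=cv2.minAreaRect(P.astype(np.float32)*1000)
            print(n,o,round(d["conf"],2),np.round(d["rect"]).tolist(),"ctr mm",np.round(r[0]),"size",np.round(r[1]),"ang",round(r[2],1))
E
```

```text
scene log 0.6 [373.0, 169.0, 50.0, 49.0] ctr mm [598. 220.] size [148. 259.] ang 29.8
scene board 0.75 [295.0, 148.0, 52.0, 25.0] ctr mm [299. 198.] size [149. 126.] ang 81.9
scene board 0.67 [428.0, 217.0, 61.0, 48.0] ctr mm [812. 147.] size [114. 150.] ang 3.1
scene board 0.64 [270.0, 270.0, 76.0, 61.0] ctr mm [ 617. -231.] size [115. 145.] ang 2.6
scene board 0.6 [307.0, 161.0, 11.0, 28.0] ctr mm [389. 150.] size [ 36. 172.] ang 41.9
scene block 0.68 [356.0, 140.0, 26.0, 17.0] ctr mm [461. 329.] size [80. 82.] ang 23.5
scene dish 0.73 [259.0, 201.0, 22.0, 19.0] ctr mm [ 441. -100.] size [58. 79.] ang 45.6
scene jar 0.72 [168.0, 256.0, 22.0, 30.0] ctr mm [ 424. -374.] size [ 39. 104.] ang 74.1
scene bottle 0.6 [306.0, 161.0, 14.0, 28.0] ctr mm [426. 107.] size [ 37. 162.] ang 40.5
scene bottle 0.57 [372.0, 235.0, 46.0, 51.0] ctr mm [763. -24.] size [107. 155.] ang 35.3
scene rack 0.76 [419.0, 147.0, 45.0, 40.0] ctr mm [640. 422.] size [139. 199.] ang 5.6
scene rack 0.63 [305.0, 161.0, 10.0, 28.0] ctr mm [420. 112.] size [ 34. 163.] ang 40.6
scene case 0.88 [205.0, 344.0, 100.0, 113
[... 396 characters left out ...]
.9
side board 0.61 [207.0, 175.0, 44.0, 33.0] ctr mm [296. 196.] size [154. 114.] ang 80.0
side block 0.59 [252.0, 138.0, 25.0, 19.0] ctr mm [444. 325.] size [95. 85.] ang 17.1
side dish 0.63 [276.0, 232.0, 25.0, 30.0] ctr mm [ 431. -106.] size [75. 57.] ang 80.0
side jar 0.76 [302.0, 325.0, 32.0, 35.0] ctr mm [ 423. -372.] size [81. 39.] ang 74.6
side bottle 0.79 [258.0, 176.0, 18.0, 34.0] ctr mm [428. 106.] size [159.  32.] ang 82.5
side rack 0.7 [305.0, 117.0, 38.0, 25.0] ctr mm [635. 428.] size [188. 125.] ang 82.4
side case 0.89 [454.0, 325.0, 115.0, 88.0] ctr mm [ 675. -445.] size [157. 186.] ang 81.5
side mug 0.85 [395.0, 179.0, 44.0, 43.0] ctr mm [767. -12.] size [198.  98.] ang 54.9
```

Run:
```python
from h import *
a=cv2.imread("pics/scene0.png")[215:320,210:370]; b=cv2.imread("pics/side0.png")[215:320,310:470]
cv2.imwrite("pics/crop1.png",np.hstack([cv2.resize(a,None,fx=2.5,fy=2.5,interpolation=2),cv2.resize(b,None,fx=2.5,fy=2.5,interpolation=2)]))
print(arm.read_tcp_rot(), arm.read_position())
for y in np.arange(-3.1,3.2,.3):
    q=arm.inverse_kinematics([.45,.2,.36],[np.pi,0,y]); print(round(y,2), None if q is None else np.round(q,2).tolist())
```

```text
[-3.14158698e+00 -1.33726906e-04 -1.25503855e+00] [ 0.17857709 -0.54660013  0.19304435]
-3.1 None
-2.8 None
-2.5 None
-2.2 [0.28, 0.1, 1.33, 0.0, 1.71, 2.48]
-1.9 [0.28, 0.1, 1.33, 0.0, 1.71, 2.18]
-1.6 [0.28, 0.1, 1.33, 0.0, 1.71, 1.88]
-1.3 [0.28, 0.1, 1.33, -0.0, 1.71, 1.58]
-1.0 [0.28, 0.1, 1.33, -0.0, 1.71, 1.28]
-0.7 [0.28, 0.1, 1.33, -0.0, 1.71, 0.98]
-0.4 [0.28, 0.1, 1.33, -0.0, 1.71, 0.68]
-0.1 [0.28, 0.1, 1.33, -0.0, 1.71, 0.38]
0.2 [0.28, 0.1, 1.33, -0.0, 1.71, 0.08]
0.5 [0.28, 0.1, 1.33, -0.0, 1.71, -0.22]
0.8 [0.28, 0.1, 1.33, -0.0, 1.71, -0.52]
1.1 [0.28, 0.1, 1.33, -0.0, 1.71, -0.82]
1.4 [0.28, 0.1, 1.33, -0.0, 1.71, -1.12]
1.7 [0.28, 0.1, 1.33, -0.0, 1.71, -1.42]
2.0 [0.28, 0.1, 1.33, 0.0, 1.71, -1.72]
2.3 [0.28, 0.1, 1.33, 0.0, 1.71, -2.02]
2.6 [0.28, 0.1, 1.33, 0.0, 1.71, -2.32]
2.9 [0.28, 0.1, 1.33, 0.0, 1.71, -2.62]
3.2 None
```

View pics/crop1.png

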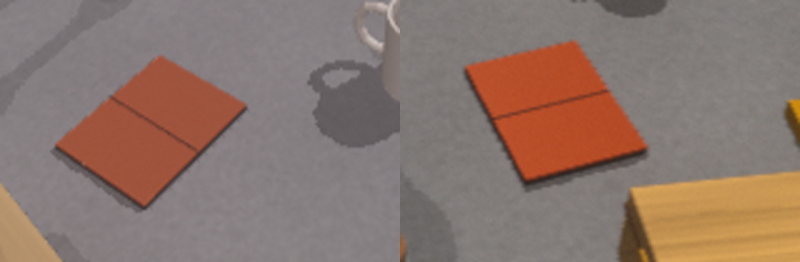

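The seam runs away from the robot and the chosen board, at (271,267), has y≈-0.23. The other two are at +0.15 and +0.20, so this is the right-most one. Next, wrist views of both regions.

Run:
```python
from h import *
import pickle
D={}
for k,p in [("A",[.47,-.2,.33]),("B",[.45,.18,.33])]:
    arm.move_pose(p,[np.pi,0,-1.5708]); arm.pause(.2)
    inf=arm.camera_info("wrist"); im=arm.snapshot("wrist"); D[k]=(inf,im)
    cv2.imwrite(f"pics/w{k}.png",im[:,:,::-1])
    for o in ["log","board","block","dish","jar","bottle"]:
        rs=arm.outline_of("wrist",o); D[k+o]=rs
        print(k,o,[(np.round(d["rect"]).tolist(),round(d["conf"],2)) for d in rs])
pickle.dump(D,open("D.pkl","wb")); print(arm.read_clock())
```

```text
A log [([91.0, 94.0, 81.0, 78.0], 0.73), ([63.0, 178.0, 30.0, 44.0], 0.17)]
A board [([128.0, 10.0, 61.0, 20.0], 0.89), ([129.0, 240.0, 61.0, 61.0], 0.73), ([335.0, 67.0, 92.0, 66.0], 0.62)]
A block [([63.0, 177.0, 30.0, 43.0], 0.73)]
A dish [([254.0, 175.0, 37.0, 38.0], 0.59), ([210.0, 8.0, 23.0, 17.0], 0.25)]
A jar [([420.0, 183.0, 28.0, 33.0], 0.84)]
A bottle [([145.0, 184.0, 42.0, 26.0], 0.7)]
B log [([294.0, 53.0, 101.0, 98.0], 0.88)]
B board [([528.0, 76.0, 58.0, 61.0], 0.84), ([309.0, 238.0, 89.0, 64.0], 0.68)]
B block [([215.0, 159.0, 40.0, 56.0], 0.82), ([468.0, 166.0, 35.0, 36.0], 0.25)]
B dish [([468.0, 167.0, 35.0, 35.0], 0.57)]
B jar [([577.0, 177.0, 27.0, 27.0], 0.74)]
B bottle [([366.0, 171.0, 25.0, 29.0], 0.71)]
6.2917
```

View pics/wA.png

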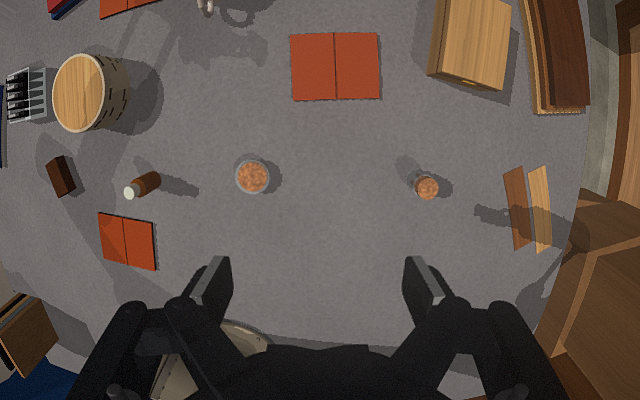

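View pics/wB.png

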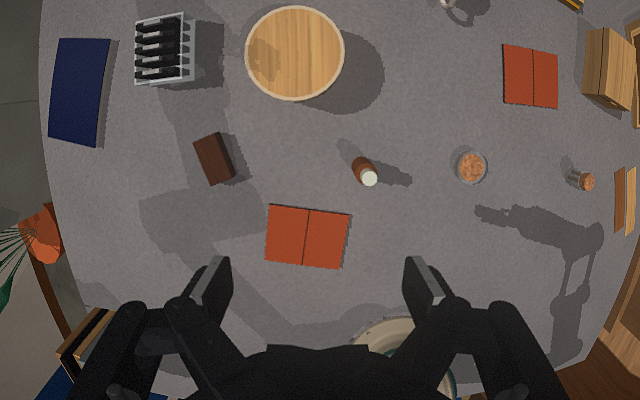

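Picture A shows the board cleanly: corners about (291,33), (379,32), (381,99), (292,101), seam at column 335. It also shows the dish (252,176) and the jar (427,187). Picture B shows the log top (295,53), block (214,159) and bottle cap (369,178). I'll fit the models to silhouettes, using colour masks where the colours allow it.

```bash
cat > fit.py <<'E'
from h import *
from scipy.optimize import minimize
def cyl(segs):
    t=np.linspace(0,2*np.pi,48,endpoint=False)
    return [np.c_[r*np.cos(t),r*np.sin(t),np.full(48,z)] for r,z in segs]
def box(a,b,c): return [np.array([[x,y,z] for x in(-a/2,a/2) for y in(-b/2,b/2) for z in(0,c)])]
M={"log":cyl([(.07,0),(.07,.08)]),"board":box(.11,.14,.008),"block":box(.08,.044,.03),"dish":cyl([(.03,0),(.03,.02)]),
"jar":cyl([(.02,0),(.02,.046),(.018,.046),(.018,.064)]),"bottle":cyl([(.017,0),(.017,.06),(.0115,.07),(.0115,.09)]),}
S=4
def sil(cam,inf,name,pose,shape,off,z0=0):
    c,s=np.cos(pose[2]),np.sin(pose[2]); m=np.zeros(shape,np.uint8)
    parts=M[name]
    groups=[np.vstack(parts[i:i+2]) for i in range(0,len(parts),2)] if len(parts)>1 else parts
    for g in groups:
        P=g.copy(); P[:,:2]=g[:,:2]@np.array([[c,s],[-s,c]])+pose[:2]; P[:,2]+=z0
        uv=np.array([proj(cam,p,inf) for p in P])
        h=cv2.convexHull(((uv+.5-off)*S).astype(np.float32))
        cv2.fillPoly(m,[np.round(h*16).astype(np.int32)],1,shift=4)
    return m
def fit(cam,inf,mask,name,p0,yaw=True,z0=0):
    ys,xs=np.where(mask); off=np.array([xs.min()-20,ys.min()-20]); 
    w=xs.max()-xs.min()+41; h=ys.max()-ys.min()+41
    M2=np.zeros((h,w),np.uint8); M2[ys-off[1],xs-off[0]]=1
    big=cv2.resize(M2,None,fx=S,fy=S,interpolation=cv2.INTER_NEAREST)
    def f(p):
        pose=[p[0]/100,p[1]/100,(p[2] if yaw else 0)]
        m=sil(cam,inf,name,pose,big.shape,off,z0)
        return 1-(m&big).sum()/max(1,(m|big).sum())
    x0=np.array([p0[0]*100,p0[1]*100]+([p0[2]] if yaw else []))
    sx=np.vstack([x0]+[x0+e for e in np.diag([1.,1.]+([.15] if yaw else []))])
    r=minimize(f,x0,method="Nelder-Mead",options=dict(initial_simplex=sx,maxiter=120,xatol=.005,fatol=1e-4))
    return r.x[0]/100,r.x[1]/100,(r.x[2] if yaw else 0),1-r.fun
E
python3 - <<'E'
from fit import *
import pickle
D=pickle.load(open("D.pkl","rb"))
def near(rs,c): return min(rs,key=lambda d:np.hypot(d["rect"][0]-c[0],d["rect"][1]-c[1]))["region"]
G={"board":(.613,-.231,.04),"log":(.6,.21,0),"block":(.45,.325,.3),"dish":(.43,-.1,0),"jar":(.423,-.372,0),"bottle":(.425,.108,0)}
for k in "AB":
    inf,im=D[k]
    hsv=cv2.cvtColor(im,cv2.COLOR_RGB2HSV)
    for o,g in G.items():
        c=proj("wrist",[g[0],g[1],.02],inf)
        if k=="B" and c[0]>600: continue
        m=near(D[k+o],c)
        r=fit("wrist",inf,m,o,g,o in("board","block"))
        print(k,o,np.round(r,4), "maskrect ctr vs proj",np.round(c))
        if o in("board","block"):
            mm=cv2.dilate(m.astype(np.uint8),np.ones((9,9)))
            if o=="board": cm=(hsv[...,0]<12)&(hsv[...,1]>100)&(mm>0); cm=cv2.morphologyEx(cm.astype(np.uint8),cv2.MORPH_CLOSE,np.ones((5,5)))
            else: cm=((hsv[...,1]>70)&(mm>0)).astype(np.uint8)
            r=fit("wrist",inf,cm>0,o,g,True); print("   colour",np.round(r,4))
E
```

```text
A board [ 0.6149 -0.2278  0.0361  0.9762] maskrect ctr vs proj [337.  65.]
   colour [ 0.615  -0.2276  0.0444  0.9836]
A log [0.6057 0.2127 0.     0.9728] maskrect ctr vs proj [97. 95.]
A block [0.4476 0.3532 0.2252 0.8575] maskrect ctr vs proj [ 67. 175.]
   colour [0.4469 0.354  0.2852 0.9287]
A dish [ 0.4345 -0.0912  0.      0.9549] maskrect ctr vs proj [257. 179.]
A jar [ 0.4248 -0.3715  0.      0.8938] maskrect ctr vs proj [419. 183.]
A bottle [0.4284 0.1059 0.     0.9239] maskrect ctr vs proj [148. 184.]
B board [ 0.6142 -0.2267  0.0433  0.9776] maskrect ctr vs proj [538.  77.]
   colour [ 0.6142 -0.2297  0.0413  0.9662]
B log [0.6049 0.2118 0.     0.9756] maskrect ctr vs proj [298.  61.]
B block [0.4472 0.353  0.3356 0.9514] maskrect ctr vs proj [229. 156.]
   colour [0.4471 0.3535 0.337  0.908 ]
B dish [ 0.4338 -0.0908  0.      0.9617] maskrect ctr vs proj [476. 169.]
B jar [ 0.4246 -0.3724  0.      0.9122] maskrect ctr vs proj [576. 178.]
B bottle [0.4281 0.1069 0.     0.9407] maskrect ctr vs proj [362. 170.]
```

All views agree: board (0.615,-0.228, yaw 0.043) and log (0.605,0.212), 440 mm apart as stated. The block needs a closer look for yaw, then I'll grasp it.

Run:
```python
from fit import *
arm.move_pose([.447,.3535,.2],[np.pi,0,.33-np.pi/2]); arm.pause(.2)
inf=arm.camera_info("wrist"); im=arm.snapshot("wrist")
rs=arm.outline_of("wrist","block"); print([(np.round(d["rect"]).tolist(),round(d["conf"],2)) for d in rs])
m=rs[0]["region"]; r=fit("wrist",inf,m,"block",(.447,.3535,.33)); print(np.round(r,4))
hsv=cv2.cvtColor(im,cv2.COLOR_RGB2HSV)
mm=cv2.dilate(m.astype(np.uint8),np.ones((9,9)))
cm=((hsv[...,1]>70)&(mm>0)); r2=fit("wrist",inf,cm,"block",(.447,.3535,.33)); print(np.round(r2,4))
v=im[:,:,::-1].copy()
for rr,c in((r,(0,255,0)),(r2,(255,255,0))):
  co,s=np.cos(rr[2]),np.sin(rr[2])
  P=[(rr[0]+co*a*.04-s*b*.022,rr[1]+s*a*.04+co*b*.022,.03) for a,b in((1,1),(1,-1),(-1,-1),(-1,1))]
  cv2.polylines(v,[np.round([proj("wrist",p,inf) for p in P]).astype(np.int32)],True,c,1)
cv2.imwrite("pics/blk1.png",v); print(arm.read_clock(),arm.read_position())
```

```text
[([319.0, 174.0, 39.0, 68.0], 0.83)]
[0.4467 0.3535 0.3379 0.9755]
[0.4471 0.3531 0.327  0.9536]
7.4667 [0.44773819 0.35284407 0.20108503]
```

View pics/blk1.png

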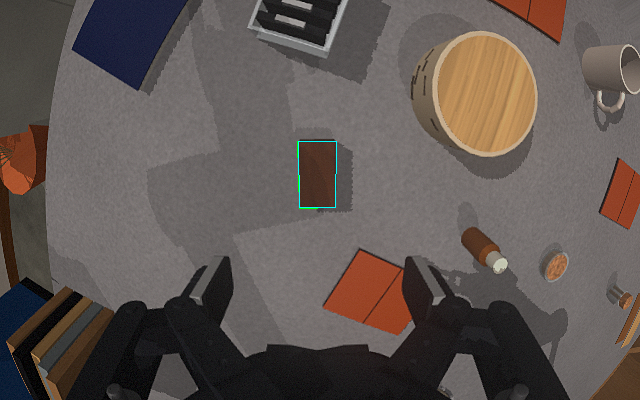

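The overlay sits on the block, which is centred at (318,174). Grasping it now.

Run:
```python
from fit import *
y=.333-np.pi/2
arm.move_straight([.447,.3533,.06],speed=.2,rotation=[np.pi,0,y])
print(arm.move_straight([.447,.3533,.003],speed=.06,threshold=8), arm.read_position())
arm.gripper_to(0); print("w",arm.read_grip_width()*85, arm.read_force())
arm.move_straight([.447,.3533,.22],speed=.2)
print("w",arm.read_grip_width()*85,arm.read_clock())
arm.move_pose([.61,-.008,.18],[np.pi,0,.0216]); arm.pause(.3)
im=arm.snapshot("wrist"); cv2.imwrite("pics/blk2.png",im[:,:,::-1])
im=arm.snapshot("side"); cv2.imwrite("pics/blk2s.png",im[:,:,::-1])
print(arm.read_position(),arm.read_tcp_rot(),arm.read_clock(),arm.read_grip_width())
```

```text
False [0.44738597 0.35351619 0.00334151]
w 0.029293354010092604 [ 0.02383545  0.6340068  -0.85052993]
w 0.09719311593532623 11.4167
[ 0.60999476 -0.00766556  0.18011919] [ 3.14156762e+00 -1.66440849e-04  2.20551672e-02] 13.5083 0.0012866630032141097
```

View pics/blk2.png

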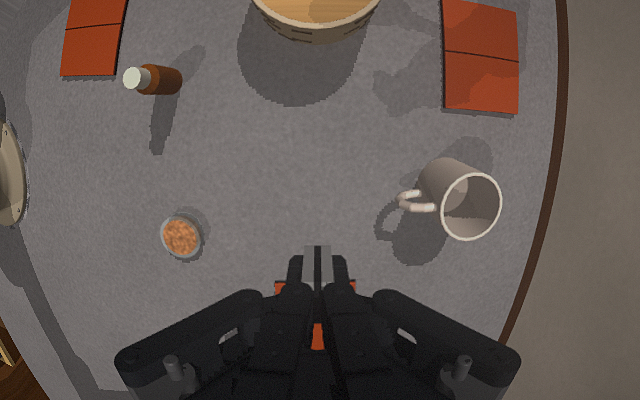

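View pics/blk2s.png

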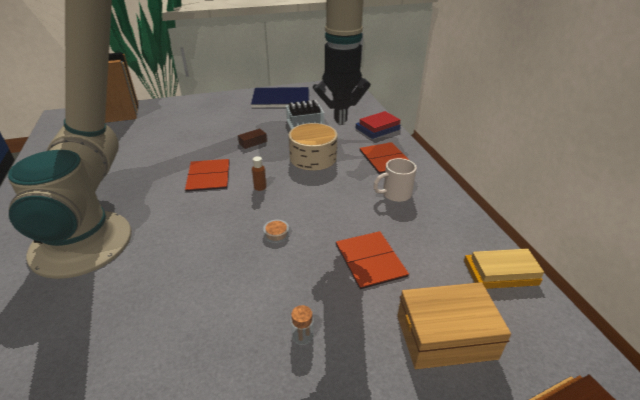

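The gripper is empty: the width is 0, and the side view still shows the block at (252,138). I'll check where the TCP projects and whether the block moved.

Run:
```python
from fit import *
inf=arm.camera_info("wrist"); p=arm.read_position(); R=cv2.Rodrigues(np.zeros(3))[0]
print("tcp px",proj("wrist",p,inf),"grasp px",proj("wrist",p+[0,0,.019],inf), "side tcp",proj("side",p))
print("camrel",np.array(inf["T"])[:3,3]-p)
b=cv2.imread("pics/blk2s.png")[60:160,230:390]; a=cv2.imread("pics/side0.png")[60:160,230:390]
cv2.imwrite("pics/c2.png",np.vstack([cv2.resize(x,None,fx=3,fy=3,interpolation=2) for x in (a,b)])[:600])
for n in ["scene","side"]:
    im=arm.snapshot(n); i2=arm.camera_info(n)
    rs=arm.outline_of(n,"block")
    print(n,[(np.round(d["rect"],1).tolist(),round(d["conf"],2)) for d in rs]); print(np.round(fit(n,i2,rs[0]["region"],"block",(.447,.3533,.333)),4))
```

```text
tcp px [315.48381766 232.74422637] grasp px [315.33170654 245.88633139] side tcp [339.86882348 137.85071232]
camrel [-0.00063988  0.07910779  0.1804686 ]
scene [([355.5, 138.6, 25.7, 16.9], 0.61)]
[0.4439 0.3535 0.4357 0.8159]
side [([251.2, 137.8, 24.0, 16.7], 0.82)]
[0.4441 0.3547 0.4179 0.8801]
```

View pics/c2.png

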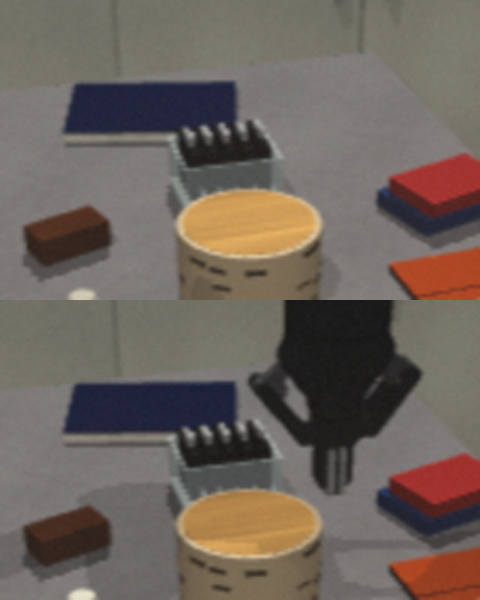

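The block hasn't moved. In the side view the fingertips are at about row 123, but the stated TCP projects to row 138. So the real tips seem to sit well above the nominal TCP. I'll measure this by triangulation and then a gentle touch of the shut fingers on the bare counter.

Run:
```python
from fit import *
for n in ["scene","side"]:
    im=arm.snapshot(n); c=np.round(proj(n,arm.read_position())).astype(int)
    v=cv2.resize(im[max(0,c[1]-60):c[1]+40,c[0]-65:c[0]+65,::-1],None,fx=3,fy=3,interpolation=2)
    print(n,c, "crop origin",c[0]-65,max(0,c[1]-60))
    cv2.circle(v,(195,(c[1]-max(0,c[1]-60))*3),3,(0,255,0),-1)
    cv2.imwrite(f"pics/tip_{n}.png",v)
a,b=cv2.imread("pics/tip_scene.png"),cv2.imread("pics/tip_side.png")
cv2.imwrite("pics/tip.png",np.hstack([a,b]))
```

```text
scene [329 159] crop origin 264 99
side [340 138] crop origin 275 78
```

View pics/tip.png

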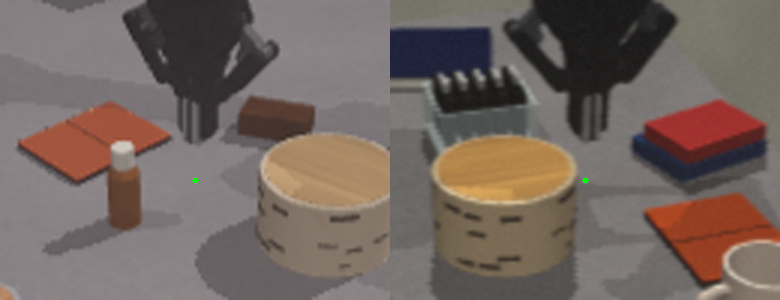

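Both views put the tips about 13 px (roughly 35–40 mm) above the nominal TCP (green dot). Touch test to get the exact figure.

Run:
```python
from h import *
arm.move_straight([.61,-.008,.0],speed=.2); arm.pause(.1)
print(arm.read_force())
print(arm.move_straight([.61,-.008,-.06],speed=.025,threshold=4), arm.read_position(), arm.read_force())
arm.move_straight([.61,-.008,.12],speed=.25)
print(arm.read_clock(),arm.read_position())
```

```text
[-0.35397692 -1.05473654  0.13312321]
True [ 0.60999794 -0.00802252 -0.03820853] [ 0.12791006 -0.08993748  5.00495587]
17.2167 [ 0.60881596 -0.00785443  0.11860164]
```

The contact is at nominal z=-0.038, so the real tips are 38 mm behind the nominal TCP. All commands will use z−0.038 from here. Redoing the block grasp.

```bash
cat >> h.py <<'E'
OFF=-.038
def P(x,y,z): return [x,y,z+OFF]
E
python3 - <<'E'
from fit import *
y=.333-np.pi/2
for n,c in (("side",(342,123.5)),("scene",(330,146))): print(n,proj(n,[.61,-.0077,.218]),"seen",c)
arm.move_pose(P(.447,.3533,.10),[np.pi,0,y])
print(arm.move_straight(P(.447,.3533,.10),speed=.1))
arm.gripper_to(1.0)
print(arm.move_straight(P(.447,.3533,.003),speed=.08,threshold=8), arm.read_position())
arm.gripper_to(0); print("w",arm.read_grip_width()*85, arm.read_force())
if arm.read_grip_width()>.3:
    arm.move_straight(P(.447,.3533,.2),speed=.2)
    print("w",arm.read_grip_width()*85,arm.read_clock())
    arm.move_pose(P(.61,-.008,.2),[np.pi,0,.0216]); arm.pause(.2)
im=arm.snapshot("wrist"); cv2.imwrite("pics/blk3.png",im[:,:,::-1])
print(arm.read_position(),arm.read_clock(),arm.read_grip_width()*85)
E
```

```text
side [340.38491525 123.04598998] seen (342, 123.5)
scene [329.5344765  145.01995846] seen (330, 146)
False
False [ 0.44745134  0.35358511 -0.03447301]
w 43.013072048291086 [ 0.09531902 -0.10063777  4.32507656]
w 42.88173848703478 22.9083
[ 0.60993684 -0.00735795  0.16204722] 24.85 42.77965164620311
```

View pics/blk3.png

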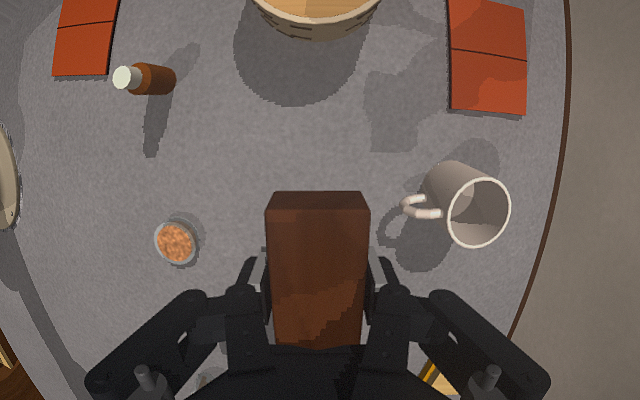

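```bash
python3 - <<'E'
from fit import *
inf=arm.camera_info("wrist"); p=arm.read_position(); zt=p[2]+.038
ya=arm.read_tcp_rot()[2]; c,s=np.cos(ya),np.sin(ya)
for nm,a,z in (("near top",.04,zt+.027),("near bot",.04,zt-.003),("far top",-.04,zt+.027)):
    for b in (-.022,.022):
        # block long axis along tool -y dir (camera dir)
        q=p[:2]+np.array([-s,c])*a+np.array([c,s])*b
        print(nm,b,np.round(proj("wrist",[q[0],q[1],z],inf),1))
E
python3 -c "
import cv2;a=cv2.imread('pics/blk3.png')[170:370,230:410];cv2.imwrite('pics/c3.png',cv2.resize(a,None,fx=3,fy=3))"
```

```text
near top -0.022 [259.2 206. ]
near top 0.022 [369.7 205.8]
near bot -0.022 [270.  186.3]
near bot 0.022 [359.8 186.2]
far top -0.022 [272.8 351.9]
far top 0.022 [357.8 352. ]
```

View pics/c3.png

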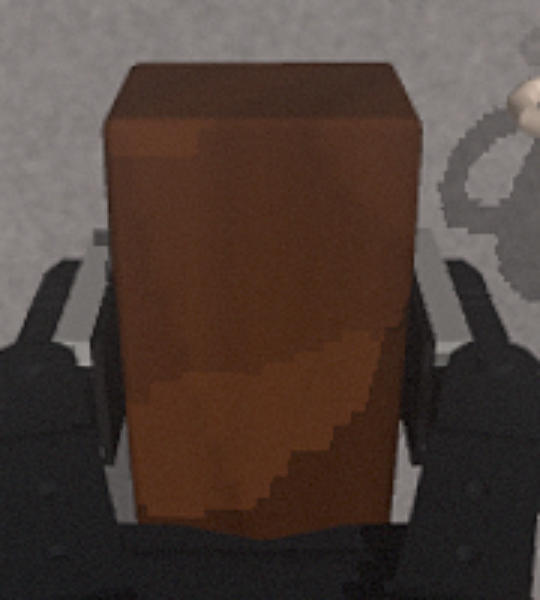

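Run:
```python
from fit import *
from scipy.optimize import least_squares
inf=arm.camera_info("wrist"); p=arm.read_position(); zt=p[2]+.038
ya=arm.read_tcp_rot()[2]; c,s=np.cos(ya),np.sin(ya)
def pt(v,a,b,h):
    dy,dz,t,dx,dyaw=v
    # tilt about jaw axis at centre, height mid
    A=a*np.cos(t)-(h-.015)*np.sin(t); H=a*np.sin(t)+(h-.015)*np.cos(t)+.015
    A2=A*np.cos(dyaw)-b*np.sin(dyaw); B2=A*np.sin(dyaw)+b*np.cos(dyaw)
    q=p[:2]+np.array([-s,c])*(A2+dy)+np.array([c,s])*(B2+dx)
    return proj("wrist",[q[0],q[1],zt-.003+H+dz],inf)
obs=[(.04,-.022,.03,265.3,209.7),(.04,.022,.03,370,209.3),(.04,-.022,0,275,191.3),(.04,.022,0,359.7,191)]
def res(v):
    r=[]
    for a,b,h,u,w in obs: r+=list(pt(v,a,b,h)-[u,w])
    for b,u in((-.022,275),(.022,360.7)):
        e=[pt(v,a,b,.03) for a in(.04,-.04)]
        k=(343-e[0][1])/(e[1][1]-e[0][1]); r.append(e[0][0]+k*(e[1][0]-e[0][0])-u)
    return np.array(r)
for zfix in (None,0):
    f=(lambda v:res(v)) if zfix is None else (lambda v:res([v[0],0,*v[2:]]))
    S=least_squares(f,np.zeros(5),x_scale=[.01,.01,.1,.01,.1]); print(np.round(S.x,4),np.round(S.fun,1))
```

```text
[-0.0038 -0.0044 -0.0299  0.0013 -0.0016] [-0.3 -0.3  0.1 -0.2 -0.6  0.3  0.8  0.4  0.8 -0.8]
[-0.0027  0.1482 -0.0488  0.0013 -0.0016] [-1.9 -0.5  1.7 -0.4 -1.6  0.8  1.9  0.8 -0.8  0.9]
```

Estimate: the block sits about 3 mm toward -y in the jaws with a slight tilt of 2–3°. I'll compensate, lower until contact, release and check.

Run:
```python
from fit import *
x,y=.610,-.0053
arm.move_straight(P(x,y,.03),speed=.2)
print(arm.move_straight(P(x,y,.0025),speed=.03,threshold=8),arm.read_position(),arm.read_force())
arm.pause(.2); print(arm.read_force())
arm.gripper_to(.75); arm.pause(.2)
arm.move_straight(P(x,y,.06),speed=.15)
# retreat for view
arm.move_pose(P(.47,-.008,.30),[np.pi,0,-1.5708]); arm.pause(.2)
inf=arm.camera_info("wrist"); im=arm.snapshot("wrist"); cv2.imwrite("pics/pl1.png",im[:,:,::-1])
hsv=cv2.cvtColor(im,cv2.COLOR_RGB2HSV)
for n in ["wrist","scene","side"]:
    if n!="wrist": im=arm.snapshot(n); inf=arm.camera_info(n)
    rs=arm.outline_of(n,"block")
    print(n,[(np.round(d["rect"],1).tolist(),round(d["conf"],2)) for d in rs])
    if rs:print(np.round(fit(n,inf,rs[0]["region"],"block",(.61,-.008,1.592)),4))
    if n=="wrist":
        for o,g in(("board",(.615,-.228,.04)),("log",(.605,.212,0)),("dish",(.434,-.091,0))):
            for d in arm.outline_of(n,o)[:3]: print(o,np.round(d["rect"]),np.round(fit(n,inf,d["region"],o,g,o=="board"),4))
print(arm.read_clock())
```

```text
True [ 0.60954203 -0.00525658 -0.0344114 ] [-0.37745352 -0.70067314  4.80999207]
[-0.53933811  0.23587591  5.76251739]
wrist [([318.1, 59.7, 59.7, 36.2], 0.81), ([159.7, 74.2, 106.8, 106.1], 0.24)]
[ 0.6112 -0.0064  1.6073  0.9679]
board [197. 260.  79.  65.] [ 0.615 -0.228  0.04   0.   ]
board [464.  71.  83.  79.] [ 0.6142 -0.2279  0.0367  0.9743]
log [159.  73. 111. 109.] [0.6056 0.2121 0.     0.9821]
log [577.  58.  73. 109.] [0.605 0.212 0.    0.   ]
log [59. 78. 60. 73.] [0.605 0.212 0.    0.   ]
dish [376. 186.  41.  45.] [ 0.4331 -0.0913  0.      0.9456]
dish [239. 197.  36.  36.] [ 0.434 -0.091  0.     0.   ]
scene [([167.7, 255.2, 21.5, 31.0], 0.67)]
[ 0.61  -0.008  1.592  0.   ]
side [([338.4, 194.5, 20.1, 25.6], 0.67)]
[ 0.6087 -0.0101  1.5702  0.9413]
29.9833
```

View pics/pl1.png

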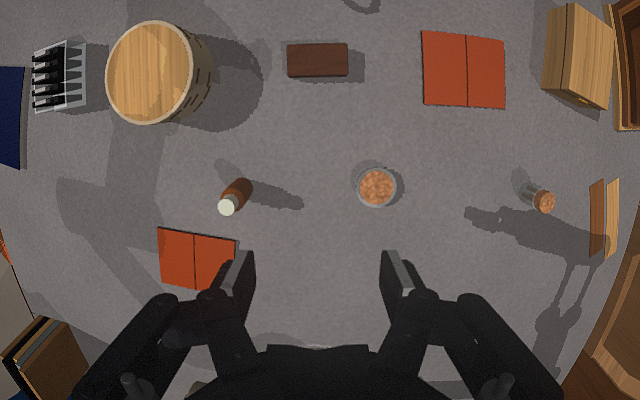

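The block is placed at (0.611,-0.006) by the wrist camera and (0.609,-0.010) by the side camera; the target is (0.610,-0.008). Next, the dish.

Run:
```python
from fit import *
yw=.022; dx,dy=.4337,-.0911
arm.gripper_to(1.0)
arm.move_pose(P(dx,dy,.08),[np.pi,0,yw]); 
print(arm.move_straight(P(dx,dy,.001),speed=.08,threshold=8),arm.read_position())
arm.gripper_to(0); w=arm.read_grip_width()*85; print("w",w)
if w>40:
    arm.move_straight(P(dx,dy,.16),speed=.15); print("w",arm.read_grip_width()*85)
    arm.move_pose(P(.6102,-.0078,.14),[np.pi,0,yw]); arm.pause(.2)
    im=arm.snapshot("wrist"); cv2.imwrite("pics/d1.png",im[:,:,::-1])
    inf=arm.camera_info("wrist"); p=arm.read_position(); zt=p[2]+.038
    print("expected top centre px",proj("wrist",[p[0],p[1],zt+.019],inf), p)
print(arm.read_clock())
```

```text
False [ 0.43411311 -0.09125153 -0.03667076]
w 58.07817845992263
w 57.4597186971837
expected top centre px [314.97542027 281.3026104 ] [ 0.60926791 -0.00876321  0.10272183]
35.6917
```

View pics/d1.png

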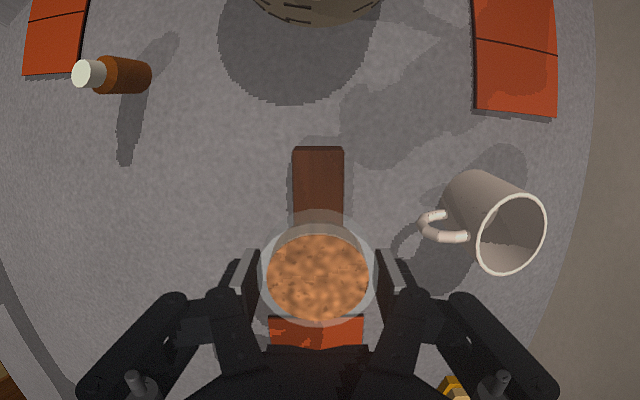

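The dish is held: cork centre (317,279), expected (315,281). Lowering it onto the block.

Run:
```python
from fit import *
x,y=.6102,-.0078
arm.move_straight(P(x,y,.05),speed=.12); arm.pause(.2)
print(arm.move_straight(P(x,y,.0295),speed=.025,threshold=5),arm.read_position(),arm.read_force())
arm.pause(.2); print(arm.read_position(),arm.read_force())
arm.gripper_to(1.0); arm.pause(.2)
arm.move_straight(P(x,y,.12),speed=.12)
arm.move_pose(P(.47,-.15,.30),[np.pi,0,-1.5708]); arm.pause(.2)
inf=arm.camera_info("wrist"); im=arm.snapshot("wrist"); cv2.imwrite("pics/pl2.png",im[:,:,::-1])
for n in ["wrist","scene","side"]:
    if n!="wrist": im=arm.snapshot(n); inf=arm.camera_info(n); cv2.imwrite(f"pics/pl2{n}.png",im[:,:,::-1])
    for o,g,z0 in(("dish",(.61,-.008,0),.03),("jar",(.4247,-.372,0),0),("bottle",(.4283,.1064,0),0)):
        rs=arm.outline_of(n,o)
        for d in rs[:2]:
            r=fit(n,inf,d["region"],o,g,False,z0); 
            if r[3]>.3: print(n,o,round(d["conf"],2),np.round(r,4))
print(arm.read_clock())
```

```text
True [ 0.60986297 -0.00777143 -0.0059586 ] [ 0.14083087 -0.07362692  3.92338868]
[ 0.6098619  -0.00776098 -0.00594747] [-0.13874451  0.75004086  5.06465081]
wrist dish 0.92 [ 0.6112 -0.0085  0.      0.9504]
wrist jar 0.61 [ 0.4252 -0.3717  0.      0.915 ]
wrist bottle 0.94 [0.4289 0.1058 0.     0.9488]
scene dish 0.71 [ 0.6094 -0.0082  0.      0.9259]
scene jar 0.84 [ 0.4229 -0.3732  0.      0.9225]
scene bottle 0.86 [0.4277 0.105  0.     0.9094]
side dish 0.77 [ 0.6097 -0.0096  0.      0.9166]
side jar 0.84 [ 0.4246 -0.3731  0.      0.9426]
side bottle 0.95 [0.4273 0.1069 0.     0.874 ]
41.1083
```

View pics/pl2.png

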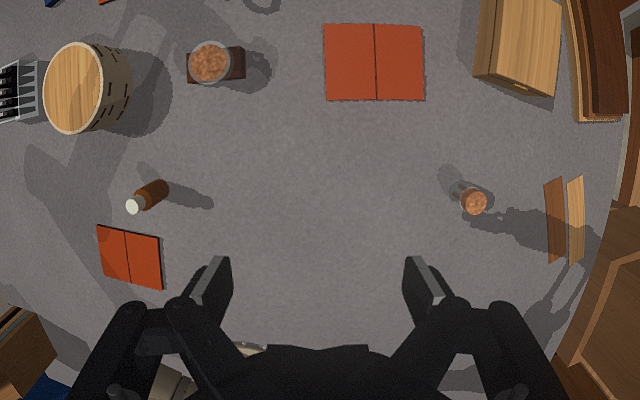

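View pics/pl2side.png

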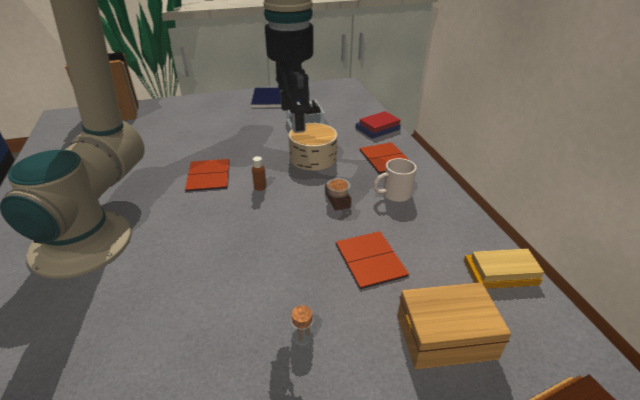

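The dish is centred on the block at (211,63) in the wrist view; three cameras give (0.610,-0.009). Next, the jar to the +y half, at (0.6133,-0.193).

```bash
cat > pick.py <<'E'
from fit import *
def pick(px,py,z,yw,wmin,tag,tx,ty,h):
    arm.move_pose(P(px,py,.14),[np.pi,0,yw])
    arm.move_straight(P(px,py,.10),speed=.1)
    print(arm.move_straight(P(px,py,z),speed=.08,threshold=6),arm.read_position())
    arm.gripper_to(0); w=arm.read_grip_width()*85; print("w",w)
    if w<wmin: print("MISS"); return
    arm.move_straight(P(px,py,.2),speed=.15); print("w",arm.read_grip_width()*85)
    arm.move_pose(P(tx,ty,.15),[np.pi,0,yw]); arm.pause(.2)
    im=arm.snapshot("wrist"); cv2.imwrite(f"pics/{tag}.png",im[:,:,::-1])
    inf=arm.camera_info("wrist"); p=arm.read_position(); zt=p[2]+.038
    print("expected top px",proj("wrist",[p[0],p[1],zt-z+h],inf),p,arm.read_clock())
def place(x,y,z,up):
    arm.move_straight(P(x,y,z+.02),speed=.12); arm.pause(.2)
    print(arm.move_straight(P(x,y,z-.0015),speed=.025,threshold=4),arm.read_position(),arm.read_force())
    arm.pause(.2); print(arm.read_force())
    arm.gripper_to(1.0); arm.pause(.2)
    arm.move_straight(P(x,y,up),speed=.12)
E
python3 - <<'E'
from pick import *
pick(.4245,-.3725,.012,.041,30,"j1",.6133,-.193,.064)
E
```

```text
False [ 0.42487733 -0.37290767 -0.02547981]
w 38.489506919417295
w 38.389350110989675
expected top px [314.53045409 327.40496201] [ 0.61279249 -0.19440604  0.1125422 ] 47.825
```

View pics/j1.png

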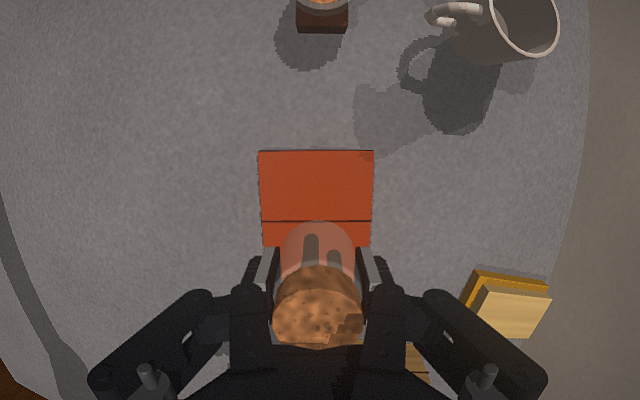

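Run:
```python
from fit import *
inf=arm.camera_info("wrist"); p=arm.read_position(); zb=p[2]+.038-.012
ya=arm.read_tcp_rot()[2]; cd=np.array([-np.sin(ya),np.cos(ya)]); cx=np.array([np.cos(ya),np.sin(ya)])
im=cv2.imread("pics/j1.png")
t=np.linspace(0,2*np.pi,60)
for (r,z,c) in((.02,0,(0,255,0)),(.02,.046,(255,255,0)),(.018,.046,(255,0,0)),(.018,.064,(0,255,255))):
    pts=[proj("wrist",[*(p[:2]+cd*r*np.sin(a)+cx*r*np.cos(a)),zb+z],inf) for a in t]
    cv2.polylines(im,[np.round(pts).astype(np.int32)],True,c,1)
cv2.imwrite("pics/j1o.png",cv2.resize(im[190:370,220:420],None,fx=3,fy=3))
```

```text
(no output)
```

View pics/j1o.png

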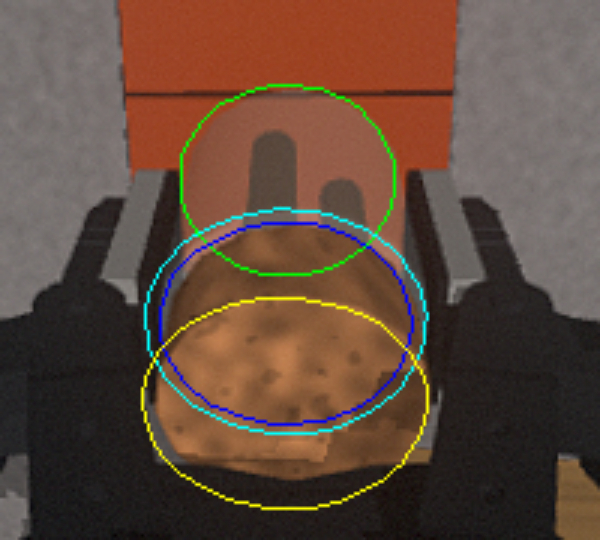

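The jar is upright in the grip and within about 2 mm of expected. Placing it.

Run:
```python
from pick import *
place(.6133,-.193,.020,.14)
pick(.428,.106,.02,.041,25,"b1",.6161,-.263,.09)
im=arm.snapshot("side"); cv2.imwrite("pics/b1s.png",im[:,:,::-1])
print(arm.read_clock())
```

```text
True [ 0.61297302 -0.19284103 -0.01740158] [-0.66623985 -0.15022513  3.91654522]
[-0.46784489  0.17377374  5.59795937]
False [ 0.42845601  0.10607842 -0.01763887]
w 32.44541477258004
w 32.68377754705813
expected top px [314.15857005 361.5808233 ] [ 0.61628909 -0.26189121  0.11261141] 58.5917
58.6417
```

View pics/b1.png

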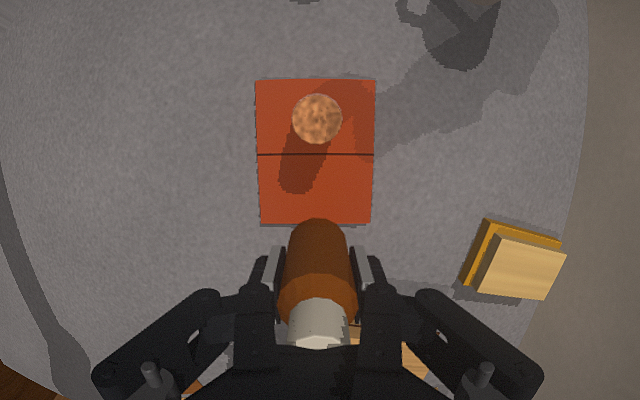

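View pics/b1s.png

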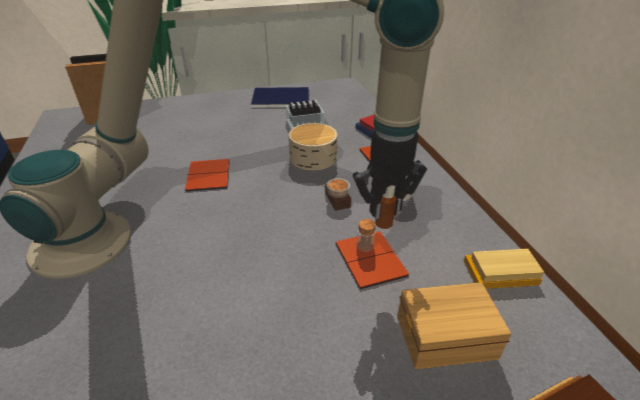

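The jar stands in the near half at (367,235) in the side view, and the bottle is held upright. Placing the bottle.

Run:
```python
from pick import *
place(.6161,-.263,.028,.16)
arm.move_pose(P(.47,-.1,.30),[np.pi,0,-1.5708]); arm.pause(.2)
for n in ["wrist","scene","side"]:
    inf=arm.camera_info(n); im=arm.snapshot(n); cv2.imwrite(f"pics/e{n}.png",im[:,:,::-1])
    for o,g,z0 in(("block",(.61,-.008,1.592),0),("dish",(.61,-.008,0),.03),("jar",(.6133,-.193,0),.008),("bottle",(.6161,-.263,0),.008),("board",(.6147,-.228,.04),0),("log",(.6055,.212,0),0)):
        for d in arm.outline_of(n,o)[:3]:
            r=fit(n,inf,d["region"],o,g,o in("board","block"),z0)
            if r[3]>.3: print(n,o,round(d["conf"],2),np.round(r,4))
print(arm.read_clock())
```

```text
True [ 0.61576307 -0.26282044 -0.00955206] [-0.8060578  -0.60893989  4.05492351]
[-0.49418921  0.23331995  5.61182511]
wrist dish 0.6 [ 0.6119 -0.0082  0.      0.9456]
wrist jar 0.84 [ 0.6141 -0.1924  0.      0.9451]
wrist bottle 0.68 [ 0.6162 -0.2606  0.      0.9017]
wrist board 0.75 [ 0.6149 -0.2278  0.041   0.7284]
wrist log 0.64 [0.6059 0.2118 0.     0.9783]
scene block 0.53 [ 0.6102 -0.0087  1.5725  0.5176]
scene dish 0.91 [ 0.6099 -0.0083  0.      0.9438]
scene jar 0.77 [ 0.6147 -0.1944  0.      0.9509]
scene bottle 0.75 [ 0.6163 -0.2638  0.      0.9318]
scene board 0.77 [ 0.6153 -0.2293  0.0373  0.6673]
scene log 0.79 [0.6019 0.2123 0.     0.9716]
side block 0.85 [ 0.6084 -0.0147  1.5313  0.4697]
side dish 0.57 [ 0.61   -0.0086  0.      0.9184]
side jar 0.73 [ 0.6119 -0.1938  0.      0.8895]
side jar 0.36 [ 0.5686 -0.2839  0.      0.3497]
side bottle 0.72 [ 0.6155 -0.2634  0.      0.9294]
side board 0.76 [ 0.6123 -0.2297  0.0486  0.6469]
side log 0.92 [0.6045 0.2118 0.     0.9654]
65.5833
```

View pics/ewrist.png

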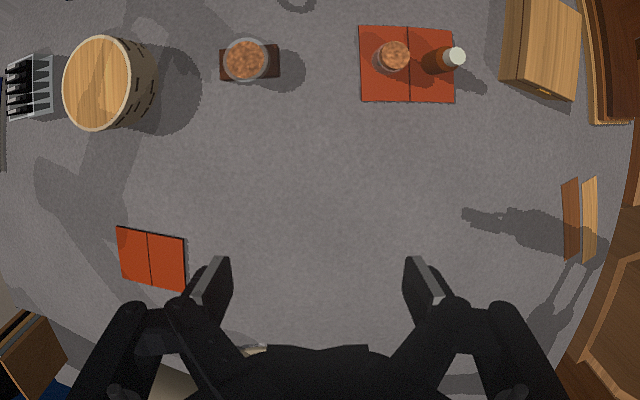

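View pics/eside.png

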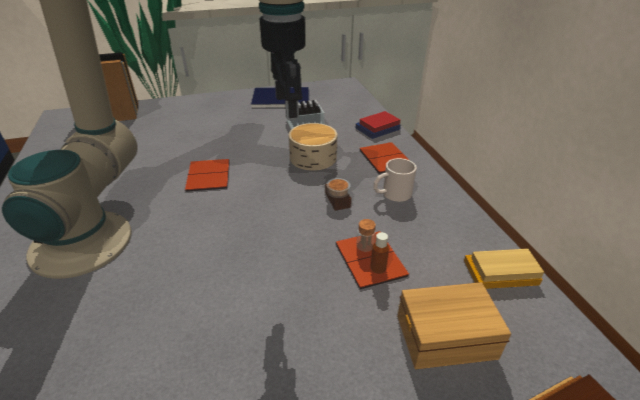

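Everything stands where intended and the estimates agree to within about 2 mm. The rack, case and mug look unmoved. Handing in.

Run:
```python
from station import arm
arm.finish_job(); print("done")
```

```text
the job is handed in; nothing more can be done
done
```

The job is done and handed in, at about 66 s of the 115 s allowed. I set things out in the order asked: block, dish, jar, bottle.

**First grasp missed:** my first try at the block closed on nothing and did not move it. The real fingertips turned out to sit 38 mm behind the stated TCP. I confirmed this in two camera views and with a 5 N touch on the bare counter, then corrected every later move.

**Last checks, from the three cameras:**

| Thing | Measured (m) | Target (m) |
|---|---|---|
| Dish | (0.610–0.612, −0.008 to −0.009) | (0.610, −0.008) |
| Jar | (0.612–0.615, −0.192 to −0.194) | (0.613, −0.193) |
| Bottle | (0.616, −0.261 to −0.264) | (0.616, −0.263) |

- **Block:** just after placing, it measured (0.611, −0.006) by the wrist camera and (0.609, −0.010) by the side camera, against a target of (0.610, −0.008). Its yaw was 1.57–1.61 against 1.592.
- **Unreliable at the end:** the final fits of the block and the board were poor because the dish, jar and bottle hide much of them. I relied on the earlier, unobstructed fits for those two.
- **Bystanders:** the mug and case look unmoved in the side view. The rack is partly hidden there, but its visible part and the last wrist view show no change; I did not measure any of the three again.

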